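# Rack the hexes by size and clamp the keeper bar

## Task

Put the loose climbing hexes away in the sizing rack: turn the clamp knob fully loose, slide the keeper bar all the way back, and stand the hexes on end in the pockets of their own size, one after another from the smallest to the largest (smallest size to one-dot pocket 1 by the knob, largest size to four-dot pocket 4; there are four sizes, and the pocket of a size that is missing stays empty). Then slide the keeper bar fully home over them and turn the clamp knob clockwise until it is fully tight, leaving the other gear on the slab where it lies.

Things in the scene. Friction and masses are not known exactly. Their poses are not given: they have to be found in the camera images.
- rack: fixed rack: plywood base 180 x 350 x 6 mm, a row of four open-topped pockets in an aluminium block 16 mm thick on the base, its top 22 mm above the table, and a rail at each end. Origin on the table at the middle of the pocket row; x across the row, away from the robot (rack yaw up to 0.25 rad), y along the row towards the clamp knob. Block covers x -39 to 39, y -115 to 115 mm.
- keeper (a joint): position (m) of the keeper: an aluminium bar 24 mm wide that bridges the pocket row lengthwise, 55 to 61 mm above the table, sliding along the rack's x on the rails. 0: fully home at the front stop, over the middle of the pockets; 0.095: fully back at the rear stop, pockets clear. Loose, it slides with about 2 N; with the clamp knob tight it is held fast.
- keeper_fin (a point): middle of the top edge of the keeper's grip fin, 83 mm above the table, mid-bar; the fin is a steel plate 12 mm thick (x), 40 mm long (y), standing 22 mm above the bar. With fingertips 19 mm below this point they are 3 mm above the bar. Axes as the rack's; moves with the keeper.
- clamp (a joint): angle (rad) of the black clamp knob on the keeper's foot at the rack's +y end. 0: fully loose (anticlockwise stop); 1.4: fully tight (clockwise stop). Clockwise seen from above tightens and raises the value. It starts to grip the rail at about 0.8, holds some 35 N when fully tight, and stays where it is left. Turning takes under 0.2 N m.
- clamp_grip (a point): on the knob's axis at the top of its wing, 64 mm above the table; the wing is 12 mm thick, 46 mm long, and stands 22 mm above a 44 mm disc. Frame turns with the knob: y along the wing, x across it (the way to pinch it), z up. Fingertips 19 mm below this point clear the disc by 3 mm. In the rack's frame it lies at y = 172 mm, x = keeper position.
- pocket1 (a point): middle of the floor of pocket 1 (nearest the knob, the narrowest), 6 mm above the table; axes as the rack's. The pocket is a square hole 37 x 37 mm, sides along the rack's x and y, 16 mm deep, marked by 1 drilled dot on its near side.
- pocket2 (a point): middle of the floor of pocket 2 (second from the knob), 6 mm above the table; axes as the rack's. The pocket is a square hole 46 x 46 mm, sides along the rack's x and y, 16 mm deep, marked by 2 drilled dots on its near side.
- pocket3 (a point): middle of the floor of pocket 3 (third from the knob), 6 mm above the table; axes as the rack's. The pocket is a square hole 55 x 55 mm, sides along the rack's x and y, 16 mm deep, marked by 3 drilled dots on its near side.
- pocket4 (a point): middle of the floor of pocket 4 (farthest from the knob, the widest), 6 mm above the table; axes as the rack's. The pocket is a square hole 67 x 67 mm, sides along the rack's x and y, 16 mm deep, marked by 4 drilled dots on its near side.
- hex1: the smallest climbing hex: a hollow bare-aluminium hexagonal tube, 24 mm across flats, 28 mm across corners, 34 mm tall, wall 4 mm, standing on end, 30 g or so. Origin at the centre of its lower end, z up its axis; x is square to one pair of flats (others every 60 degrees). May be absent.
- hex2: the second smallest climbing hex: a hollow bare-aluminium hexagonal tube, 32 mm across flats, 37 mm across corners, 37 mm tall, wall 4 mm, standing on end, 45 g or so. Origin at the centre of its lower end, z up its axis; x is square to one pair of flats (others every 60 degrees). May be absent.
- hex3: the second largest climbing hex: a hollow bare-aluminium hexagonal tube, 40 mm across flats, 46 mm across corners, 40 mm tall, wall 4 mm, standing on end, 70 g or so. Origin at the centre of its lower end, z up its axis; x is square to one pair of flats (others every 60 degrees). May be absent.
- hex4: the largest climbing hex: a hollow bare-aluminium hexagonal tube, 50 mm across flats, 58 mm across corners, 44 mm tall, wall 4 mm, standing on end, 100 g or so. Origin at the centre of its lower end, z up its axis; x is square to one pair of flats (others every 60 degrees). May be absent.
- carabiner1: bystander: purple aluminium carabiner lying flat, 105 x 60 x 11 mm; origin under its middle.
- carabiner2: bystander: a second, identical purple carabiner; origin under its middle.
- cam: bystander: orange spring-loaded climbing cam lying down, 175 x 65 x 44 mm; origin under its middle.
- ascender: bystander: silver ascender with a spring cam, lying flat, 205 x 70 x 20 mm; origin under its middle.
- whistle: bystander: black plastic whistle, 50 x 20 x 20 mm; origin under its middle.
- battery_case: bystander: steel headlamp battery case, 60 x 95 x 34 mm, with a small toggle switch cover on top (50 mm high); origin under its middle.
- tape_tin: bystander: round steel tin, 64 mm diameter, 45 mm tall; origin under its middle.

How it is judged:
By the outcome, as a careful person would: the job done as asked, in the order asked, and still so for the second after the job is handed in, with the robot touching nothing.
Of hex1, hex2, hex3, hex4 only 3 to 4 are there at a start; the rules pass over those that are not, and their reading is None.
At some moment in a run one of hex1, hex2, hex3, hex4 may be knocked a few centimetres aside while the robot is not near it.
Once in a run the grip may slacken for a moment while it holds something.
It also fails if it takes over 200 s, if anything falls off the work surface, if the arm or the gripper's body presses on something with over 40 N, if the wrist force passes 120 N, or if a joint passes its speed limit or range.

## Robot

A 6-joint arm with a two-finger parallel gripper is mounted at the origin on the work surface. World frame = base frame: x ahead of the robot, y to its left, z up, the work surface at z = 0. Lengths are in mm, angles in rad, forces in N, time in s.
With the tool pointing down it reaches from about 325 to 875 mm from the base axis. Payload 4.4 kg.
Tool frame: the origin (TCP) lies on the centre line of the jaws, within the pads' length; the fingertips stand ahead of it and the grasp point (between the pads) lies 6 mm ahead of it (ctrl.tcp_to_tips is the z of the fingertips in the tool frame, in mm); z points along the fingers, y is the direction in which the jaws open and shut (so a half turn about z gives the same grasp; the last joint's range is limited). The gripper opens to 85 mm and grips with 20 to 120 N. Pads are 22 mm wide; open, the fingers measure 114 mm over their backs; the gripper's body (76 mm by 85 mm) begins 54 mm behind the grasp point. The pads swing forward as they close: fully open they stand 13 mm farther back than shut.
Start: joints at [-1.403, 0.207, 1.542, -0, 1.393, -0.15], TCP at [179.662, -546.213, 256.282] pointing down, gripper open.
Joint ranges: [-2.73, 2.73], [-0.86, 2.22], [0.23, 2.46], [-1.11, 4.25], [0.08, 2.63], [-2.82, 2.82]. Speed limits (rad/s): [2.79, 2.79, 3.14, 3.14, 3.14, 3.14].

## Interface

Orientations are given as a 3x3 rotation matrix whose columns are the frame's x, y, z axes.
In Python, from plant import ctrl, sensors, optics gives the robot as it stands. Calls block until the motion is done:
- ctrl.move_ptp(position, orientation): joint-space move of the TCP to a pose.
- ctrl.move_l(position, rot=None, vel=150, threshold=None): straight line of the TCP; rot=None keeps the orientation; vel is the mean speed in mm/s. With threshold (N) it stops when the force on the tool has changed by that much, and returns True; else False.
- ctrl.set_joints(angles): joint-space move.
- ctrl.gripper_to(opening, force=None): finger opening in mm; force is the grip in N (None keeps the last); returns when the fingers have stopped.
- ctrl.hold(seconds).
- ctrl.solve_ik(position, orientation): joint angles nearest the present ones, or None.
- sensors.read_state(): the state.
- optics.grab_frame(name): name is "side" or "top" or "wrist"; returns (picture, depth): 400x640x3 uint8, red, green, blue; 400x640 float32, mm along the optical axis (not along the pixel's ray), 0 where there is no reading.
- optics.camera_params(name): a dict with "mtx" (3x3 intrinsics, pixels), "k1" (the pictures are not rectified: a ray, as slopes to the right and down, at radius r is drawn at 1 + k1 r^2 times it, then the intrinsics apply), "R" (3x3) and "t" (3): a world point X has camera coordinates R X + t; the wrist camera has in their place "T_tool_cam" (4x4, takes a point from camera to tool coordinates, whose origin is the TCP and whose axes are the flange's). Camera axes: x right, y down, z forward; pixel columns grow to the right and rows downward; lengths in mm; the calibration is good to about 2 mm. A picture is of the moment at which its call begins: read the wrist's pose just before it. camera_params takes no time and is no camera call.
A pose or a line that the arm cannot do raises ctrl.MotionError and nothing moves.
- ctrl.finish_job(): hands the job in, once; it reports no verdict.
The state is a dict: "t": time; "q": joint angles; "qvel": joint speeds; "tau": joint torques, N m; "eef_pos": TCP position; "eef_rot": TCP orientation; "force": force on the tool from outside, world axes, zero at the start; "wrist_torque": the same for the moment, N m; "grip_width": finger opening in mm.
Only numpy, scipy, OpenCV 4.12 (cv2) and the standard library are available. Lean on these libraries where they do the work, as an engineer would, in place of code of your own. Each camera call takes 0.05 s, during which the arm holds its last target. There are 200 camera calls.

## Working session

There is one attempt and no reset: what is moved stays moved. The work goes in short steps, each a Python script; the robot and the scene stay as the last script left them, time stands still between calls to the robot, and variables do not carry over. Pictures are saved under pics/ and viewed, about 12 in all and at most 16, crops included, and the job is handed in when it is done.

```bash
ls; mkdir -p pics
python3 - <<'E'
from plant import ctrl,sensors,optics
import cv2
print(ctrl.tcp_to_tips)
for n in("top","side"):
    p,d=optics.grab_frame(n);cv2.imwrite(f"pics/{n}0.png",p[:,:,::-1]);c=optics.camera_params(n);print(c)
    print((d>0).mean())
print(optics.camera_params("wrist"),sensors.read_state())
E
```

```text
pics
25.0
{'mtx': array([[419.66831761,   0.        , 319.11815935],
       [  0.        , 419.66831761, 201.60254403],
       [  0.        ,   0.        ,   1.        ]]), 'k1': -0.03321600160252173, 'R': array([[-0.0091987 , -0.99994436,  0.00516412],
       [-0.97499849,  0.00782234, -0.22207377],
       [ 0.22202101, -0.0070778 , -0.97501619]]), 't': array([ -21.38705436,  532.41474757, 1019.69835859])}
0.99593359375
{'mtx': array([[378.52634749,   0.        , 312.87971706],
       [  0.        , 378.52634749, 200.88246632],
       [  0.        ,   0.        ,   1.        ]]), 'k1': -0.047384850454112164, 'R': array([[ 0.9881412 , -0.15353275, -0.00215825],
       [-0.11582998, -0.73611068, -0.66687667],
       [ 0.1007987 ,  0.6592183 , -0.74516498]]), 't': array([-531.48558102,  100.43642955,  981.80590521])}
0.99619921875
{'mtx': array([[300.35520857,   0.        , 322.43257446],
       [  0.        , 300.35520857, 197.11265877],
       [  0.        ,   0.        ,   1.        ]]), 'k1': 0.011123394043967992, 'T_tool_cam': array([[-9.49043953e-04, -9.49983562e-01, -3.12298464e
[... 360 characters left out ...]
, -5.65967917e-06,
        1.39350407e+00, -1.50508384e-01]), 'qvel': array([-0.00096471, -0.0009671 , -0.00341554,  0.00031436,  0.00066478,
       -0.00230364]), 'tau': array([-4.35595502e-04, -3.84092045e+01, -2.92548180e+01, -2.05325032e-04,
        4.87563346e-03,  2.73196565e-05]), 'eef_pos': array([ 179.57888396, -545.5796783 ,  255.23469004]), 'eef_rot': array([[ 9.49909667e-01,  3.12524404e-01, -3.49909817e-04],
       [ 3.12524451e-01, -9.49907529e-01,  2.03800479e-03],
       [ 3.04544263e-04, -2.04527583e-03, -9.99997862e-01]]), 'force': array([-0.20531662, -0.21524713, -0.41493713]), 'wrist_torque': array([ 0.00684315, -0.03905429,  0.02687683]), 'grip_width': 85.91853772704079}
```

View pics/top0.png

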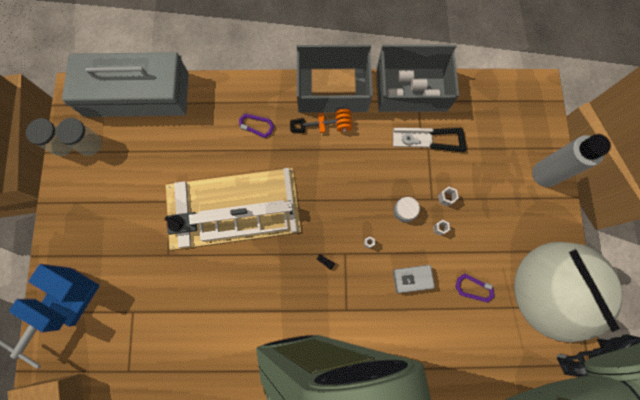

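View pics/side0.png

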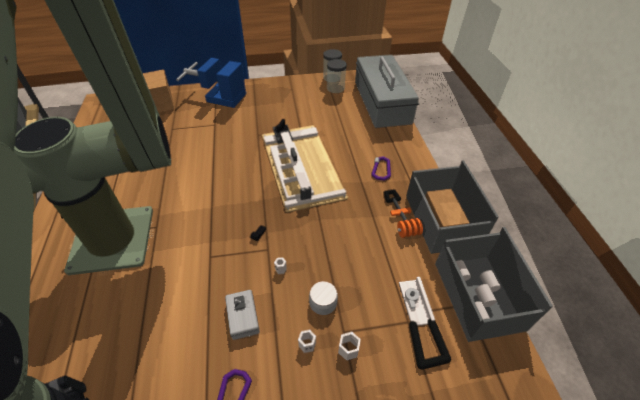

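```bash
cat > h.py <<'E'
import numpy as np, cv2
from plant import ctrl,sensors,optics
def rot(yaw):
    c,s=np.cos(yaw),np.sin(yaw); return np.array([[c,s,0],[s,-c,0],[0,0,-1.]])
def campose(n):
    p=optics.camera_params(n)
    if n=="wrist":
        s=sensors.read_state(); T=p["T_tool_cam"]; E=np.eye(4);E[:3,:3]=s["eef_rot"];E[:3,3]=s["eef_pos"]
        W=E@T; return p,W[:3,:3],W[:3,3]
    return p,p["R"].T,-p["R"].T@p["t"]
def grab(n):
    c=campose(n); pic,d=optics.grab_frame(n); return pic,d,c
def rays(c,uv):
    u=cv2.undistortPoints(np.float64(uv).reshape(-1,1,2),c[0]["mtx"],np.array([c[0]["k1"],0,0,0.])).reshape(-1,2)
    return np.c_[u,np.ones(len(u))]@c[1].T
def onz(c,uv,z):
    r=rays(c,uv); return c[2]+r*((z-c[2][2])/r[:,2])[:,None]
def cloud(c,d):
    v,u=np.mgrid[:d.shape[0],:d.shape[1]]
    P=c[2]+rays(c,np.c_[u.ravel(),v.ravel()])*d.ravel()[:,None]
    return P.reshape(*d.shape,3)
def pix(c,P):
    q=(np.atleast_2d(P)-c[2])@c[1]; q=q[:,:2]/q[:,2:]; r2=(q**2).sum(1,keepdims=True)
    q=q*(1+c[0]["k1"]*r2); M=c[0]["mtx"]; return q*[M[0,0],M[1,1]]+[M[0,2],M[1,2]]
def go(p,yaw): ctrl.move_ptp(np.array(p,float),rot(yaw))
E
python3 - <<'E'
from h import *
p,d,c=grab("top")
names=dict(h_a=(370,242),h_b=(443,228),h_c=(449,195),tin=(407,208),batt=(414,278),whistle=(326,262),car2=(475,288),asc=(430,138),knob=(178,223),rackR=(292,205))
for k,v in names.items(): print(k,onz(c,v,35)[0].round())
# move wrist over hexes
m=onz(c,(425,222),35)[0]
go([m[0]-0,m[1],330],0.0)
p,d,c=grab("wrist"); cv2.imwrite("pics/w1.png",p[:,:,::-1]); np.savez("pics/w1.npz",d=d,R=c[1],t=c[2]); print(sensors.read_state()["q"],c[2])
m=onz(campose("top"),(235,212),35)[0]; print(m)
go([m[0]-0,m[1],330],0.0)
p,d,c=grab("wrist"); cv2.imwrite("pics/w2.png",p[:,:,::-1]); np.savez("pics/w2.npz",d=d,R=c[1],t=c[2]); print(sensors.read_state()["q"],sensors.read_state()["t"])
E
```

```text
h_a [ 430. -156.   35.]
h_b [ 465. -349.   35.]
h_c [ 553. -371.   35.]
tin [ 519. -257.   35.]
batt [ 337. -265.   35.]
whistle [380. -42.  35.]
car2 [ 310. -419.   35.]
asc [ 714. -332.   35.]
knob [484. 342.  35.]
rackR [529.  45.  35.]
[-7.15283327e-01  1.45227241e-01  1.46219905e+00 -3.85368283e-04
  1.53485320e+00  8.56937903e-01] [ 561.46647671 -302.62917189  446.53271151]
[511.72127166 194.44120194  35.        ]
[ 2.03143518e-01  9.98364570e-02  1.51191726e+00 -3.63024024e-04
  1.52984672e+00  1.77563262e+00] 3.525
```

View pics/w1.png

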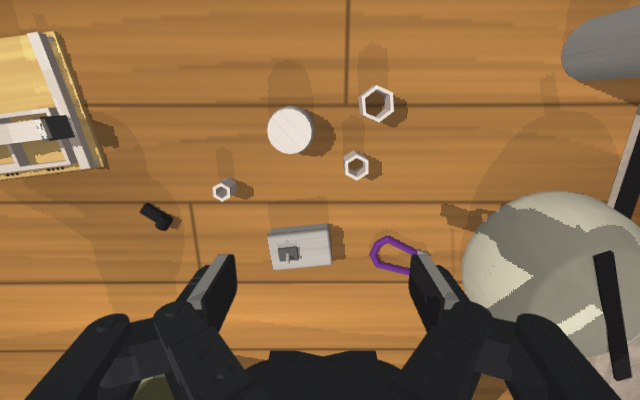

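View pics/w2.png

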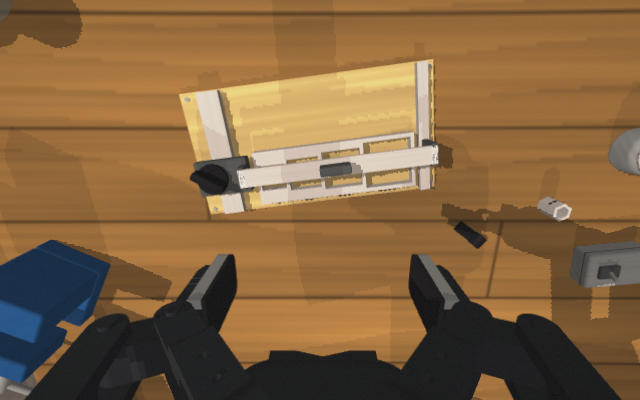

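```bash
cat >> h.py <<'E'
def hexfit(c,P,near,rad=60,zmin=22):
    m=(P[...,2]>zmin)&(P[...,2]<70)&(np.hypot(P[...,0]-near[0],P[...,1]-near[1])<rad)
    n,l,st,ce=cv2.connectedComponentsWithStats(m.astype(np.uint8))
    if n<2: return None
    i=1+st[1:,4].argmax(); v,u=np.where(l==i); h=np.percentile(P[v,u,2],90)
    top=(l==i)&(P[...,2]>h-6)
    v,u=np.where(top); Q=onz(c,np.c_[u,v],h)[:,:2]
    r=cv2.minAreaRect(Q.astype(np.float32)); (w,hh)=r[1]; a=np.radians(r[2])
    if w>hh: a+=np.pi/2
    return np.array(r[0]),sorted(r[1]),a%(np.pi/3),h,len(v)
def load(k):
    z=np.load(f"pics/{k}.npz"); return (optics.camera_params("wrist"),z["R"],z["t"]),z["d"]
E
python3 - <<'E'
from h import *
c,d=load("w1"); P=cloud(c,d)
print("table z",np.median(P[30:90,150:250,2]))
for px in ((222,191),(356,166),(377,103)):
    x=onz(c,px,38)[0]; print(x.round(),hexfit(c,P,x))
c,d=load("w2"); P=cloud(c,d); p=cv2.imread("pics/w2.png")
print("table",np.median(P[20:60,100:300,2]))
roi=np.zeros(d.shape,bool); roi[50:235,170:445]=1
for lo,hi in((3,9.5),(18,26),(51,65),(72,95)):
    m=(roi&(P[...,2]>lo)&(P[...,2]<hi)).astype(np.uint8)
    n,l,st,ce=cv2.connectedComponentsWithStats(m); 
    for i in range(1,n):
        if st[i,4]>60:
            v,u=np.where(l==i); Q=P[v,u,:2]; r=cv2.minAreaRect(Q.astype(np.float32)); print(lo,hi,st[i],np.round(r[0]),np.round(r[1]),round(r[2],1),P[v,u,2].mean().round(1))
vis=np.clip(P[...,2]*3,0,255).astype(np.uint8); cv2.imwrite("pics/w2z.png",np.vstack([cv2.resize(cv2.applyColorMap(vis,2)[50:235,170:445],None,fx=1.6*1.8,fy=1.6*1.8,interpolation=0)]))
E
```

```text
table z -0.42603414443556176
[ 436. -159.   38.] (array([ 433.37832642, -157.02937317]), [24.29366111755371, 27.48658561706543], np.float64(0.4255820637843142), np.float64(34.38147790413425), 175)
[ 472. -349.   38.] (array([ 470.14318848, -348.7484436 ]), [30.74936294555664, 36.84121322631836], np.float64(0.5454318924440136), np.float64(37.33150881058033), 232)
[ 555. -373.   38.] (array([ 554.47039795, -372.43481445]), [40.63751983642578, 45.56256103515625], np.float64(0.6167777221341004), np.float64(40.215278223988676), 355)
table -0.44799821399479356
3 9.5 [  198    59   236   110 13639] [566. 199.] [116. 322.] 7.2 5.4
3 9.5 [ 179   92   33   70 1085] [553. 377.] [96. 25.] 5.9 5.5
3 9.5 [363 137  46  17 506] [527. 103.] [17. 66.] 6.9 5.4
3 9.5 [321 148  38  12 253] [516. 169.] [10. 55.] 7.5 5.5
3 9.5 [287 157  31   7 108] [506. 224.] [ 6. 44.] 6.4 5.6
3 9.5 [242 167 177  44 949] [461. 184.] [ 36. 270.] 7.2 5.6
3 9.5 [430 166   5  22  90] [480.  30.] [34.  7.] 10.7 5.5
3 9.5 [365 168  45  18 579] [481.  97.] [20. 66.] 7.3 5.6
3 9.5 [325 174  37  13 339] [475. 164.] [14. 55.] 6.6 5.6
3 9.5 [291 179  31  10 190] [471. 219.] [ 9. 45.] 7.1 5.7
3 9.5 [264 183  23   6  81] [467. 267.] [ 5. 35.] 8.6 6.0
3 9.5 [207 195  18  20 255] [436. 361.] [30. 22.] 7.3 5.7
18 26 [ 252  132  162   36 1553] [523. 180.] [ 22. 230.] 7.3 21.4
18 26 [209 136  17  24 104] [526. 345.] [20. 35.] 70.7 18.8
18 26 [ 258  167  158   38 1511] [471. 174.] [ 30. 230.] 7.2 21.3
51 65 [ 236  142  202   49 3441] [507. 176.] [ 30. 263.] 7.2 60.3
51 65 [190 171  37  24 394] [486. 348.] [45. 12.] 62.6 61.3
72 95 [320 164  32  14 342] [507. 178.] [12. 40.] 6.8 81.4
```

View pics/w2z.png

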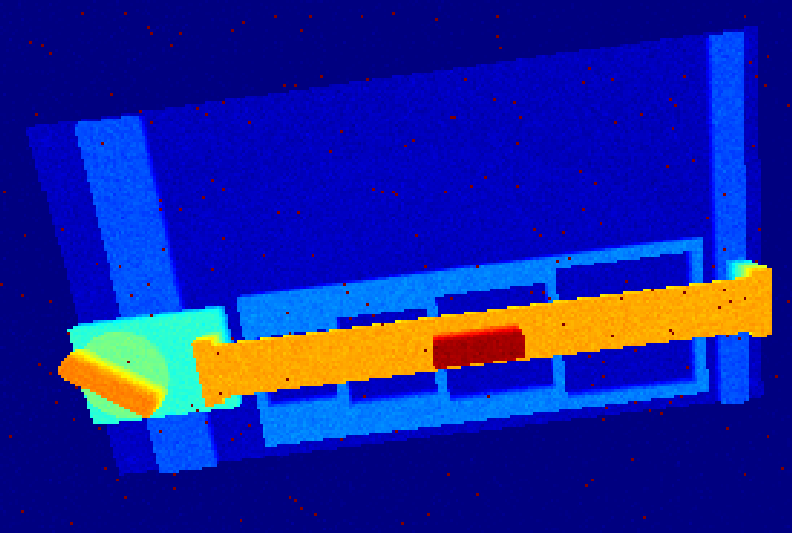

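```bash
cat > rk.py <<'E'
from h import *
a=np.radians(7.2); X=np.array([np.cos(a),np.sin(a)]); Y=np.array([-np.sin(a),np.cos(a)])
def rackfit(c,d,near):
    P=cloud(c,d); R=np.stack([P[...,0]*X[0]+P[...,1]*X[1],P[...,0]*Y[0]+P[...,1]*Y[1]],-1)
    m=((P[...,2]>18)&(P[...,2]<25)).astype(np.uint8); n,l,st,ce=cv2.connectedComponentsWithStats(m)
    big=[i for i in range(1,n) if st[i,4]>1000]; pts=R[np.isin(l,big)]
    e=np.r_[np.percentile(pts,.7,axis=0),np.percentile(pts,99.3,axis=0)]
    f=(P[...,2]>72)&(P[...,2]<95)&(np.hypot(P[...,0]-near[0],P[...,1]-near[1])<60); 
    return e,R[f].mean(0),(R[f].min(0)+R[f].max(0))/2
E
python3 - <<'E'
from rk import *
c,d=load("w2"); e,f,g=rackfit(c,d,(507,178)); print("block extents",e,e[2:]-e[:2]); o=(e[:2]+e[2:])/2
print("origin rack coords",o,"world",o[0]*X+o[1]*Y,"fin rel",f-o,g-o)
P=cloud(c,d); m=(P[...,2]>52)&(P[...,2]<68); m[:165]=0;m[200:]=0;m[:,:185]=0;m[:,230:]=0
Q=P[m][:,:2]; r=cv2.minAreaRect(Q.astype(np.float32)); k=np.array(r[0]); print("knob",r,k@X-o[0],k@Y-o[1])
E
```

```text
block extents [ 4.74333505e+02 -5.13968831e-01  5.52150602e+02  2.27306112e+02] [ 77.81709757 227.82008088]
origin rack coords [513.24205329 113.39607161] world [494.98269008 176.82819586] fin rel [13.12213891 -0.18606397] [12.1715548  -0.16370511]
knob ((485.6234130859375, 348.0292663574219), (45.29365539550781, 12.369466781616211), 62.64804458618164) 12.171707460915286 171.02412737391006
```

```bash
cat >> rk.py <<'E'
O=np.array([495.0,176.6])
def W(x,y,z): return np.r_[O+x*X+y*Y,z]
def S(): return sensors.read_state()
def turn(pos,yaw,dyaw,step=0.07,lim=0.6):
    """rotate about tool axis in small steps until torque limit"""
    s=np.sign(dyaw); done=0
    while done<abs(dyaw)-1e-6:
        st=min(step,abs(dyaw)-done); done+=st
        ctrl.move_l(pos,rot(yaw+s*done),vel=60); tz=S()["wrist_torque"][2]
        if abs(tz)>lim: break
    return yaw+s*done,tz
E
python3 - <<'E'
from rk import *
k=W(12.3,171.5,0); yaw=np.radians(62.6)
ctrl.gripper_to(45,40)
go(k+[0,0,140],yaw); ctrl.move_l(k+[0,0,70.5],vel=80,threshold=15)
ctrl.gripper_to(5,40); s=S(); print(s["grip_width"],s["eef_pos"],s["force"],s["wrist_torque"])
y=yaw
for i in range(26):
    y,tz=turn(k+[0,0,70.5],y,0.07,lim=.6); print(round(y-yaw,2),round(tz,2),end="; ")
    if abs(tz)>.6: break
s=S();R=s["eef_rot"];print("\n",s["force"],s["eef_pos"],np.arctan2(R[1,0],R[0,0])-yaw,s["grip_width"],s["t"])
E
```

```text
10.90512945436449 [485.55802877 348.84467283  71.34486363] [-3.39380313  0.63750682  5.34856401] [ 0.13338127  0.47602756 -0.10384768]
0.07 0.14; 0.14 0.14; 0.21 0.19; 0.28 0.14; 0.35 0.06; 0.42 0.15; 0.49 0.13; 0.56 0.11; 0.63 0.11; 0.7 0.1; 0.77 0.1; 0.84 0.15; 0.91 0.11; 0.98 0.14; 1.05 0.14; 1.12 0.08; 1.19 0.08; 1.26 0.12; 1.33 -0.35; 1.4 -1.28; 
 [-2.2106731   2.39591868  5.72558665] [486.42455038 348.88998266  71.28538919] 1.3924691540785301 10.898237712843965 11.375
```

Run:
```python
from rk import *
ctrl.gripper_to(45); p=S()["eef_pos"]; ctrl.move_l(p+[0,0,80],vel=150)
yf=a+np.pi/2
f=W(12.3,0,0); go(f+[0,0,150],yf); ctrl.move_l(f+[0,0,90],vel=80,threshold=15)
ctrl.gripper_to(5,40); s=S(); print(s["grip_width"],s["eef_pos"],s["force"])
for i in range(13):
    x=12.3+8*(i+1)
    hit=ctrl.move_l(W(min(x,101),0,90),vel=60,threshold=12); s=S(); print(round((s["eef_pos"][:2]-O)@X,1),s["force"].round(1)[:2],hit,end="; ")
    if hit or x>=101: break
ctrl.gripper_to(40); p=S()["eef_pos"]; ctrl.move_l(p+[0,0,70],vel=150)
go(W(0,30,330),0.0)
p,d,c=grab("wrist"); cv2.imwrite("pics/w3.png",p[:,:,::-1]); np.savez("pics/w3.npz",d=d,R=c[1],t=c[2])
e,f,g=rackfit(c,d,W(95,0,0)); o=(e[:2]+e[2:])/2; print("\norigin",o[0]*X+o[1]*Y,"ext",e[2:]-e[:2],"fin",f-o,g-o,S()["t"])
P=cloud(c,d);k=W(95,172,0); m=(P[...,2]>56)&(P[...,2]<68)&(np.hypot(P[...,0]-k[0],P[...,1]-k[1])<28)
r=cv2.minAreaRect(P[m][:,:2].astype(np.float32)); k=np.array(r[0])-O; print(r,k@X,k@Y)
```

```text
10.99363779944456 [507.91122659 178.21347356  90.83485682] [-0.04189502 -0.29132639  3.34528985]
21.6 [1.5 0.2] False; 29.5 [1.4 0.5] False; 37.4 [2.  0.3] False; 45.3 [ 1.2 -0.7] False; 53.4 [2.  0.5] False; 61.3 [2.2 0.5] False; 69.3 [1.4 0.4] False; 77.3 [ 2.5 -0. ] False; 85.2 [1.7 0.1] False; 93.2 [1.8 0.7] False; 94.9 [-3.  -0.9] True; 
origin [495.13957621 176.80218447] ext [ 77.90825955 228.38910658] fin [95.57490463 -0.14252728] [95.71040273 -0.17475397] 20.1417
((568.375, 359.0400695800781), (12.614344596862793, 47.026065826416016), 47.331382751464844) 95.66222006111767 171.80514912645094
```

View pics/w3.png

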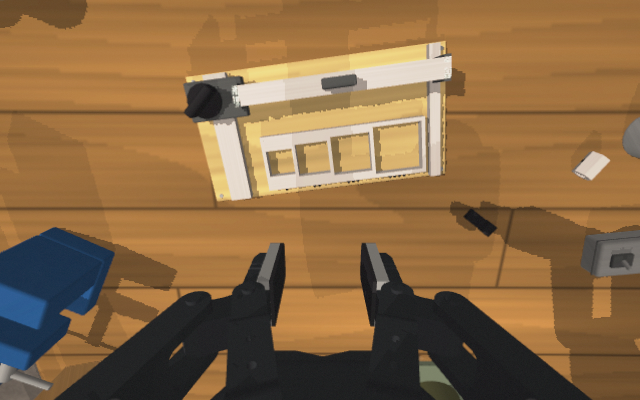

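```bash
cat >> rk.py <<'E'
SZ={1:(24,34,91.5),2:(32,37,45.0),3:(40,40,-10.5),4:(50,44,-76.5)}
YP=a+np.pi/2
def look(xy,z=230,yaw=0.0,rad=60,zmin=22,name=None,back=30):
    go([xy[0]-back*np.cos(yaw),xy[1]-back*np.sin(yaw),z],yaw)
    p,d,c=grab("wrist")
    if name: cv2.imwrite(f"pics/{name}.png",p[:,:,::-1])
    return hexfit(c,cloud(c,d),xy,rad,zmin)
def pick(n,xy,al):
    w,h,_=SZ[n]; y0=al+np.pi/2; yaw=min((y0+k*np.pi/3 for k in range(-4,4)),key=lambda v:abs(v-YP))
    xy=np.array(xy); ctrl.gripper_to(min(w+28,84),50)
    go(np.r_[xy,130],yaw); ctrl.move_l(np.r_[xy,46.],vel=90,threshold=12); print("down",S()["eef_pos"],S()["force"])
    ctrl.gripper_to(w-12,50); print("width",S()["grip_width"])
    ctrl.move_l(np.r_[xy,140.],vel=90); ctrl.hold(.3); print("lift width",S()["grip_width"]); return yaw
def carry(n):
    w,h,y=SZ[n]; ctrl.move_l(W(0,y,140),rot(YP),vel=200); ctrl.hold(.3); print("carry width",S()["grip_width"],S()["t"])
def place(n):
    w,h,y=SZ[n]; hit=ctrl.move_l(W(0,y,53),vel=60,threshold=6); s=S(); print("placed",hit,s["eef_pos"],s["force"],s["grip_width"])
    ctrl.gripper_to(w+24); ctrl.move_l(W(0,y,140),vel=120); print("t",S()["t"])
E
python3 - <<'E'
from rk import *
r=look((433.4,-157.0)); print(r)
assert abs(r[1][0]-24)<3
pick(1,r[0],r[2]); carry(1)
p,d,c=grab("wrist"); cv2.imwrite("pics/c1.png",p[:,:,::-1])
E
```

```text
(array([ 473.4085083 , -181.09156799]), [16.299360275268555, 25.919279098510742], np.float64(1.0090041593183625), np.float64(24.357685294279626), 370)Traceback (most recent call last):
  File "<stdin>", line 3, in <module>
AssertionError
```

Run:
```python
from rk import *
p,d,c=grab("wrist"); print(pix(c,[[473,-181,20]]))
cv2.imwrite("pics/k1.png",p[:,:,::-1]); np.savez("pics/k1.npz",d=d,R=c[1],t=c[2])
print(S()["eef_pos"])
P=cloud(c,d); m=(P[...,2]>6)&(P[...,2]<70)&(np.hypot(P[...,0]-473,P[...,1]+181)<45)
print(cv2.minAreaRect(P[m][:,:2].astype(np.float32)),np.percentile(P[m][:,2],[5,50,95]))
m&=P[...,2]>19
print(cv2.minAreaRect(P[m][:,:2].astype(np.float32)))
```

```text
[[346.69161339 110.53372713]]
[ 404.13673079 -156.42072415  230.42825059]
((476.9073791503906, -183.79708862304688), (28.16006088256836, 34.72248840332031), 57.494483947753906) [12.54498893 22.48475386 24.33464572]
((476.75665283203125, -183.97772216796875), (19.66156578063965, 34.64250946044922), 56.908409118652344)
```

View pics/k1.png

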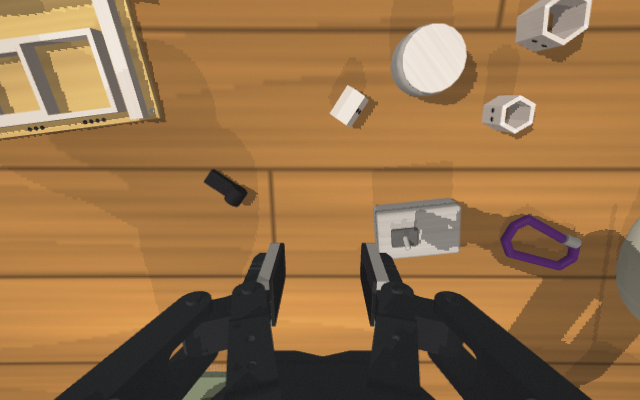

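```bash
cat > tilt.py <<'E'
from rk import *
CT=np.array([-3.9,0,17.9])
def pickR(phi):
    u=np.array([np.cos(phi),np.sin(phi),0]); z=np.array([0,0,1.]); zt=(u-z)/2**.5; xt=(u+z)/2**.5
    return np.c_[xt,np.cross(zt,xt),zt],u
def placeR(phi):
    u=np.array([np.cos(phi),np.sin(phi),0]); z=np.array([0,0,1.]); zt=(-u-z)/2**.5; xt=(u-z)/2**.5
    return np.c_[xt,np.cross(zt,xt),zt],u
def tcp(R,C): return np.array(C)-R@CT
E
python3 - <<'E'
from tilt import *
for phi in np.radians([-32.5,147.5]):
    R,u=pickR(phi); C=np.array([476.8,-184,12])-4*u
    for dz in (0,80): print(phi,ctrl.solve_ik(tcp(R,C)+[0,0,dz],R))
for phi in np.radians([-14,-32,0,20]):
    R,u=placeR(phi)
    for dz in (0,80): print(phi,ctrl.solve_ik(tcp(R,[440,-110,21])+[0,0,dz],R))
print(ctrl.tcp_to_tips,S()["q"])
E
```

```text
-0.5672320068981571 [-0.51508659  0.29624867  2.35270585  3.26898174  0.29433106 -1.65587349]
-0.5672320068981571 None
2.5743606466916362 [-0.54672271  0.8691645   1.25654392  0.01489524  1.80115257 -1.55289187]
2.5743606466916362 [-0.54672271  0.75676016  1.25986184  0.01537929  1.91022651 -1.55117216]
-0.24434609527920614 [-0.37287724  0.78003671  1.41821959 -0.09183778  1.72395507  1.465611  ]
-0.24434609527920614 [-0.37287724  0.6594787   1.42030715 -0.09421075  1.84191456  1.45436043]
-0.5585053606381855 [-0.47687602  0.76899305  1.43938145  0.05830883  1.71670376  1.63706809]
-0.5585053606381855 [-0.47687602  0.64710915  1.44147101  0.05978564  1.83628985  1.64428544]
0.0 [-0.29382042  0.7732742   1.43117847 -0.20794615  1.69787767  1.33328393]
0.0 [-0.29382042  0.65190938  1.43326715 -0.21262153  1.81453271  1.3079667 ]
0.3490658503988659 [-0.18623806  0.74114594  1.49271928 -0.3693911   1.61487973  1.15665257]
0.3490658503988659 [-0.18623806  0.61572108  1.49481807 -0.37396075  1.72980459  1.11165613]
25.0 [-5.69732570e-01 -7.99844523e-02  1.90086659e+00  2.86658119e-04
  1.31981545e+00  9.99326318e-01]
```

Run:
```python
from tilt import *
L=np.array([480,-95]); phi=np.arctan2(L[1],L[0])+np.pi
R,u=pickR(phi); q=None
for dz in (0,80): print(ctrl.solve_ik(tcp(R,np.r_[L,12]-4*u)+[0,0,dz],R))
for r in (600,650,700):
    B=r*L/np.linalg.norm(L); R,u=placeR(phi)
    for dz in (0,60): print(r,B,ctrl.solve_ik(tcp(R,np.r_[B,21])+[0,0,dz],R))
```

```text
[-0.31727653  0.83883035  1.31498619 -0.08779682  1.76870581 -1.67450111]
[-0.31727653  0.72347112  1.31828525 -0.09038489  1.88032255 -1.68479585]
600 [ 588.58303451 -116.49039225] [-0.42495301  0.38352037  2.17051491  2.41521969  0.24469845  2.11842472]
600 [ 588.58303451 -116.49039225] None
650 [ 637.63162072 -126.19792493] [-0.39778873  0.44611994  2.05358095  2.31714957  0.19483862  2.2416133 ]
650 [ 637.63162072 -126.19792493] None
700 [ 686.68020693 -135.90545762] [-0.37640548  0.50961521  1.93390398  2.12259845  0.15004706  2.456036  ]
700 [ 686.68020693 -135.90545762] None
```

Run:
```python
from tilt import *
for L in (np.array([610,-150]),np.array([560,-110])):
  az=np.arctan2(L[1],L[0])
  for s in (1,-1):
    phi=az+s*np.pi/2
    for f,z in((pickR,12),(placeR,21)):
      R,u=f(phi)
      for dz in (0,70): print(L,s,f.__name__,np.round(ctrl.solve_ik(tcp(R,np.r_[L,z])+[0,0,dz],R),2) if ctrl.solve_ik(tcp(R,np.r_[L,z])+[0,0,dz],R) is not None else None)
```

```text
[ 610 -150] 1 pickR [-0.7   0.77  1.45  0.7   1.39 -0.76]
[ 610 -150] 1 pickR [-0.7   0.66  1.45  0.69  1.47 -0.69]
[ 610 -150] 1 placeR [-0.03  0.77  1.44 -0.81  1.26  0.6 ]
[ 610 -150] 1 placeR [-0.03  0.66  1.45 -0.79  1.33  0.52]
[ 610 -150] -1 pickR [-0.04  0.77  1.45 -0.82  1.25 -2.54]
[ 610 -150] -1 pickR [-0.04  0.66  1.45 -0.8   1.32 -2.62]
[ 610 -150] -1 placeR [-0.71  0.77  1.44  0.69  1.4   2.38]
[ 610 -150] -1 placeR [-0.71  0.66  1.45  0.69  1.48  2.45]
[ 560 -110] 1 pickR [-0.7   0.69  1.6   0.69  1.36 -0.83]
[ 560 -110] 1 pickR [-0.7   0.57  1.6   0.67  1.45 -0.76]
[ 560 -110] 1 placeR [ 0.03  0.69  1.59 -0.82  1.22  0.67]
[ 560 -110] 1 placeR [ 0.03  0.57  1.6  -0.8   1.3   0.58]
[ 560 -110] -1 pickR [ 0.03  0.69  1.6  -0.83  1.21 -2.47]
[ 560 -110] -1 pickR [ 0.03  0.57  1.6  -0.8   1.29 -2.56]
[ 560 -110] -1 placeR [-0.71  0.69  1.59  0.68  1.37  2.31]
[ 560 -110] -1 placeR [-0.71  0.57  1.6   0.67  1.46  2.38]
```

Run:
```python
from tilt import *
h=np.array([476.8,-184.0]); L=np.array([610,-150.]); yL=np.arctan2(L[1],L[0])+np.pi/2
ctrl.gripper_to(44,40); go(np.r_[h,120],np.radians(147.5))
print(ctrl.move_l(np.r_[h,30],vel=80,threshold=8)); ctrl.gripper_to(16,40); print(S()["grip_width"],S()["eef_pos"])
ctrl.move_l(np.r_[h,90],vel=90); print(S()["grip_width"])
ctrl.move_l(np.r_[L,90],rot(yL),vel=150); print(S()["grip_width"])
print(ctrl.move_l(np.r_[L,29],vel=40,threshold=5),S()["eef_pos"],S()["force"]); ctrl.gripper_to(44); ctrl.move_l(np.r_[L,120],vel=120)
go(np.r_[L-[60,0],230],0.); p,d,c=grab("wrist"); cv2.imwrite("pics/k2.png",p[:,:,::-1])
P=cloud(c,d); m=(P[...,2]>6)&(P[...,2]<70)&(np.hypot(P[...,0]-L[0],P[...,1]-L[1])<50)
print(cv2.minAreaRect(P[m][:,:2].astype(np.float32)),np.percentile(P[m][:,2],[5,50,95]))
m&=P[...,2]>19
print(cv2.minAreaRect(P[m][:,:2].astype(np.float32)),np.degrees(yL),S()["t"])
```

```text
False
25.438957385077693 [ 477.38526749 -184.32038844   30.89395545]
25.600009165580044
25.313759234933414
True [ 609.81032952 -149.90929401   30.93012112] [-0.26442806  0.45661094  3.83552171]
((610.6270751953125, -148.32882690429688), (33.9176139831543, 28.500045776367188), 76.19268035888672) [12.82405054 22.55873379 24.46858976]
((610.5192260742188, -148.27044677734375), (33.906009674072266, 20.538528442382812), 76.48542022705078) 76.18497465873838 31.675
```

View pics/k2.png

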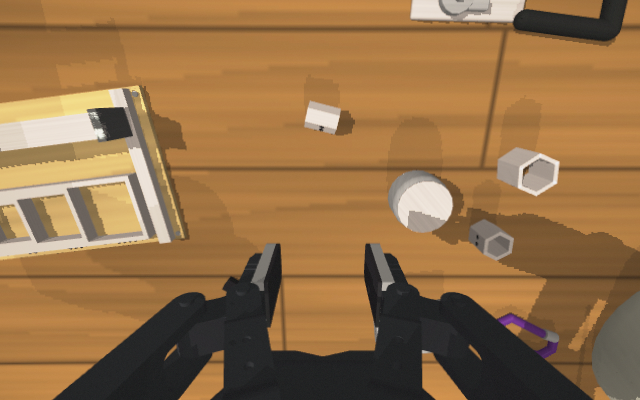

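Run:
```python
from tilt import *
h=np.array([610.5,-148.3,12]); phi=np.radians(76.3)
R,u=pickR(phi); C=h-4*u; T=tcp(R,C)
ctrl.gripper_to(46,45); ctrl.move_ptp(T+[0,0,70],R)
print(ctrl.move_l(T,vel=60,threshold=8),S()["eef_pos"]-T,S()["force"])
ctrl.gripper_to(16,45); print(S()["grip_width"],S()["force"])
ctrl.move_l(T+[0,0,80],vel=80); print(S()["grip_width"])
R2,u=placeR(phi); B=np.r_[h[:2],22.]; T2=tcp(R2,B)
ctrl.move_ptp(T2+[0,0,70],R2); print(S()["grip_width"])
ctrl.move_l(T2+[0,0,8],vel=80); print(ctrl.move_l(T2-[0,0,6],vel=20,threshold=4),S()["eef_pos"]-T2,S()["force"],S()["grip_width"])
p,d=optics.grab_frame("side"); cv2.imwrite("pics/s1.png",cv2.resize(p[200:400,200:520,::-1],None,fx=2.4,fy=2.4))
```

```text
False [ 0.34026801 -0.24324189  0.50796324] [ 0.31658178  0.76484326 -0.28043884]
25.221702425103953 [-0.6334191  -1.50888376  2.33285914]
25.301003076673393
25.535438460681423
True [ 0.133623   -0.0317368  -1.25453751] [0.32148878 1.09270335 3.36635166] 25.43760686193303
```

View pics/s1.png

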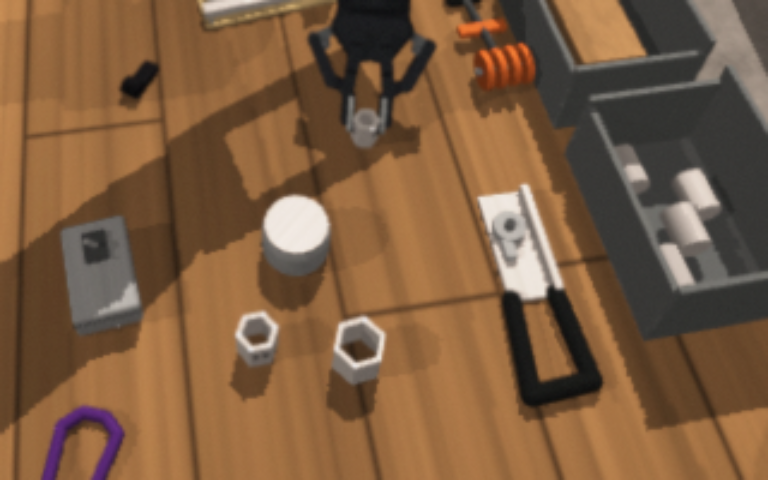

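Run:
```python
from tilt import *
R=S()["eef_rot"]; p=S()["eef_pos"]; ctrl.gripper_to(50); 
ctrl.move_l(p-R[:,2]*110,vel=80)
r=look((610.5,-148.3),back=60); print(r,S()["t"])
assert abs(r[1][0]-24)<3 and abs(r[3]-34)<3
pick(1,r[0],r[2]); carry(1)
place(1)
r=look(W(0,91.5,0)[:2],z=260,zmin=30,rad=40); print(r,W(0,91.5,0))
for n,xy in((2,(470,-348.7)),(3,(554.5,-372.4))): print(look(xy))
print(S()["t"])
```

```text
(array([ 611.06994629, -147.75308228]), [23.18079376220703, 26.598636627197266], np.float64(0.2701253614731187), np.float64(34.383622225247564), 290) 41.7917
down [ 611.77806874 -148.04191252   46.78464082] [-0.21716585 -0.01603723  0.24334402]
width 22.265404813295973
lift width 22.42707373335799
carry width 22.682681065688055 49.1583
placed False [483.96381224 267.52898303  53.42534775] [ 0.0045423  -0.278597   -0.05011868] 22.425675641790054
t 52.0
(array([484.2928772, 267.9753418]), [24.377613067626953, 25.639482498168945], np.float64(1.0468497423582335), np.float64(40.323630090979435), 245) [483.53200913 267.37849517   0.        ]
(array([ 469.94256592, -349.1817627 ]), [31.79463005065918, 36.231971740722656], np.float64(0.542490963652239), np.float64(37.206789292510415), 408)
(array([ 554.20568848, -373.42266846]), [40.26272201538086, 44.89329528808594], np.float64(0.6439926984716746), np.float64(40.2211249102877), 530)
56.3167
```

Run:
```python
from rk import *
r=look((470,-349)); print(r); assert abs(r[1][0]-32)<3 and abs(r[3]-37)<3
pick(2,r[0],r[2]); carry(2); w=S()["grip_width"]
if w>26:
    place(2)
    r=look(W(0,68,0)[:2],z=260,zmin=30,rad=10,name="p2"); 
    for y in (91.5,45): 
        p,d,c=grab("wrist"); print(hexfit(c,cloud(c,d),W(0,y,0)[:2],22,30),W(0,y,0)[:2])
```

```text
(array([ 469.99014282, -349.3934021 ]), [31.202699661254883, 36.08504867553711], np.float64(0.5213340234072956), np.float64(37.253412541642625), 404)
down [ 470.52027131 -349.93905119   46.73968913] [ 0.05285233  0.3364182  -0.04969944]
width 30.783653684350373
lift width 30.7936739374781
carry width 31.04398013968747 65.1167
placed False [489.793479   221.37699612  53.3959372 ] [-0.15041865 -0.09422126  0.4747364 ] 30.8411102282706
t 67.9583
(array([484.10192871, 267.88964844]), [23.7106990814209, 27.147676467895508], np.float64(0.13363635823574027), np.float64(40.32520868608161), 251) [483.53200913 267.37849517]
(array([490.349823  , 222.51925659]), [32.01276779174805, 35.742034912109375], np.float64(0.17284381527805026), np.float64(43.25508509450157), 356) [489.36000449 221.24516156]
```

Run:
```python
from rk import *
r=look((554.2,-373.4)); print(r); assert abs(r[1][0]-40)<3 and abs(r[3]-40)<3
pick(3,r[0],r[2]); carry(3); w=S()["grip_width"]
if w>34:
    place(3)
    look(W(0,40,0)[:2],z=270,zmin=30,rad=10); p,d,c=grab("wrist"); cv2.imwrite("pics/p3.png",p[:,:,::-1]); P=cloud(c,d)
    for y in (91.5,45,-10.5): print(hexfit(c,P,W(0,y,0)[:2],25,30),W(0,y,0)[:2])
    k=W(95,172,0); m=(P[...,2]>56)&(P[...,2]<68)&(np.hypot(P[...,0]-k[0],P[...,1]-k[1])<28); print(cv2.minAreaRect(P[m][:,:2].astype(np.float32)))
```

```text
(array([ 554.02294922, -373.44918823]), [39.8217658996582, 45.55008316040039], np.float64(0.651306329713899), np.float64(40.26647060962828), 536)
down [ 554.62118442 -373.9640308    46.87590843] [ 0.38136534  0.55122008 -0.21154773]
width 38.588880581881746
lift width 38.92267797870954
carry width 39.27392192318682 79.375
placed False [496.80396076 166.26740672  53.36265591] [0.54931236 0.29265642 0.45717866] 38.60400767905573
t 82.2167
(array([484.22912598, 267.5798645 ]), [23.877952575683594, 26.767351150512695], np.float64(0.11327862223095653), np.float64(40.405099854138506), 241) [483.53200913 267.37849517]
(array([490.43295288, 222.00674438]), [32.31898880004883, 34.941402435302734], np.float64(0.1611783707551761), np.float64(43.34837832874667), 330) [489.36000449 221.24516156]
(array([497.35482788, 167.07060242]), [40.262325286865234, 44.848182678222656], np.float64(0.11110993525389924), np.float64(46.248366346380294), 458) [496.31599895 166.18279564]
((567.627685546875, 358.9147033691406), (12.4233980178833, 45.850311279296875), 48.2071533203125)
```

View pics/p3.png

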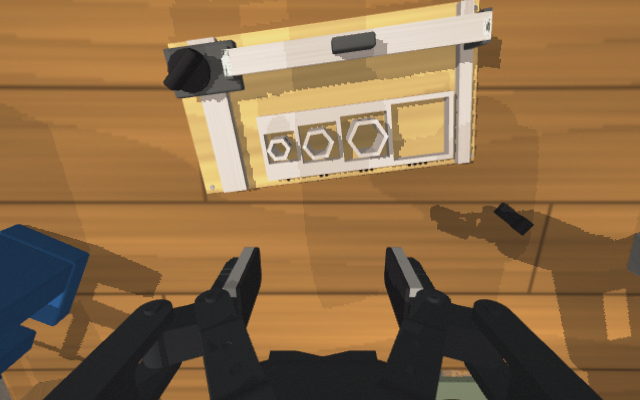

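Run:
```python
from rk import *
ctrl.gripper_to(40,40); go(W(95.2,0,150),YP); ctrl.move_l(W(95.2,0,90),vel=80,threshold=15); ctrl.gripper_to(5,40); print(S()["grip_width"])
for x in range(87,-8,-8):
    hit=ctrl.move_l(W(x,0,90),vel=60,threshold=12); s=S(); print(round((s["eef_pos"][:2]-O)@X,1),round(s["force"][:2]@X,1),hit,end="; ")
    if hit: break
ctrl.gripper_to(40); p=S()["eef_pos"]; ctrl.move_l(p+[0,0,70],vel=150)
go(W(-20,40,320),0.0); p,d,c=grab("wrist"); P=cloud(c,d)
e,f,g=rackfit(c,d,W(0,0,0)); o=(e[:2]+e[2:])/2; print("\nfin rel",f-o,g-o,(f-[O@X,O@Y]))
k=W(0,172,0); m=(P[...,2]>56)&(P[...,2]<68)&(np.hypot(P[...,0]-k[0],P[...,1]-k[1])<28); r=cv2.minAreaRect(P[m][:,:2].astype(np.float32)); print(r,(np.array(r[0])-O)@X,(np.array(r[0])-O)@Y,S()["t"])
```

```text
10.624352866582806
87.1 -0.7 False; 79.0 0.1 False; 70.5 -0.8 False; 62.1 -1.9 False; 53.8 -1.0 False; 45.6 -1.8 False; 37.5 -1.5 False; 29.4 -1.6 False; 21.3 -1.2 False; 13.3 -0.4 False; 5.3 -0.9 False; -0.5 0.8 True; 
fin rel [0.41047049 0.00824948] [-0.24627095 -0.08614006] [0.77399411 0.19613008]
((473.63616943359375, 346.6395568847656), (12.063651084899902, 45.10677719116211), 47.343353271484375) 0.11623711688588018 171.37634215658304 93.075
```

Run:
```python
from rk import *
k=W(0.2,171.6,0); yaw=np.radians(137.4)
ctrl.gripper_to(45,40); go(k+[0,0,140],yaw); ctrl.move_l(k+[0,0,70.5],vel=80,threshold=15)
ctrl.gripper_to(5,40); print(S()["grip_width"],S()["force"])
y=yaw
for i in range(24):
    y,tz=turn(k+[0,0,70.5],y,-0.07,lim=1.0); print(round(y-yaw,2),round(tz,2),end="; ")
    if abs(tz)>1.0: break
print(S()["force"],S()["grip_width"])
ctrl.gripper_to(45); p=S()["eef_pos"]; ctrl.move_l(p+[0,0,80],vel=150)
go(W(-20,40,320),0.0); p,d,c=grab("wrist"); P=cloud(c,d); cv2.imwrite("pics/f.png",p[:,:,::-1])
e,f,g=rackfit(c,d,W(0,0,0)); print("\nfin rel",(f-[O@X,O@Y]))
k=W(0,172,0); m=(P[...,2]>56)&(P[...,2]<68)&(np.hypot(P[...,0]-k[0],P[...,1]-k[1])<28); r=cv2.minAreaRect(P[m][:,:2].astype(np.float32)); print(r,S()["t"])
p,d=optics.grab_frame("top"); cv2.imwrite("pics/ftop.png",p[:,:,::-1])
```

```text
10.987804631413788 [-0.89274194 -3.26312208  3.77244975]
-0.07 -0.12; -0.14 -0.08; -0.21 -0.11; -0.28 -0.13; -0.35 -0.17; -0.42 -0.18; -0.49 -0.12; -0.56 -0.06; -0.63 -0.16; -0.7 -0.13; -0.77 -0.13; -0.84 -0.1; -0.91 -0.12; -0.98 -0.1; -1.05 -0.11; -1.12 -0.09; -1.19 -0.06; -1.26 -0.13; -1.33 -0.06; -1.4 -0.08; -1.47 1.03; [-1.49419484 -3.27222835  7.10905447] 10.490609255746675

fin rel [1.8496417  0.19260811]
((474.8578186035156, 346.6101989746094), (45.588836669921875, 12.451478958129883), 57.95693588256836) 103.8583
```

View pics/f.png

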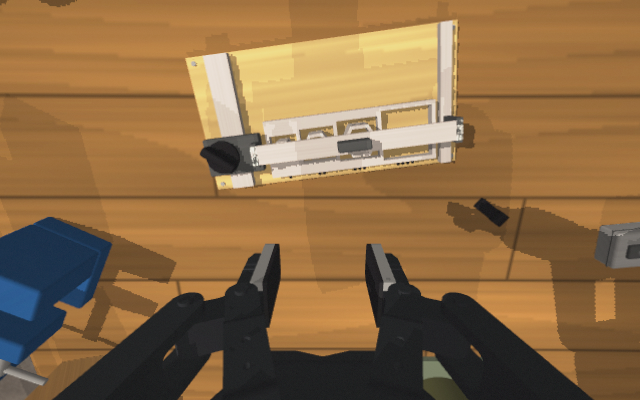

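View pics/ftop.png

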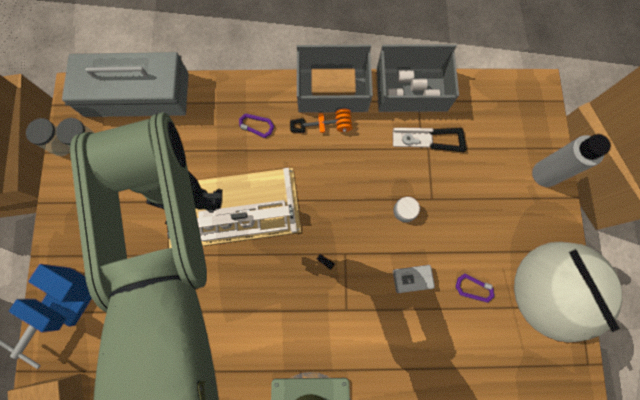

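Run:
```python
from rk import *
x0=1.3; k=lambda x:W(x,171.6,70.5); yaw=np.radians(57.9)
ctrl.gripper_to(45,40); go(W(x0,171.6,140),yaw); ctrl.move_l(k(x0),vel=80,threshold=15)
ctrl.gripper_to(5,40); f0=S()["force"]; print(S()["grip_width"],f0)
y,tz=turn(k(x0),yaw,0.95,lim=1.0,step=.12); print(y-yaw,tz)
x=x0
for i in range(8):
    x-=0.7; ctrl.move_l(k(x),vel=20); F=(S()["force"]-f0)[:2]@X; print(round(x,1),round((S()["eef_pos"][:2]-O)@X,2),round(F,1),end="; ")
    if F>7: break
print()
for i in range(18):
    y,tz=turn(k(x),y,-0.07,lim=1.0); print(round(y-yaw,2),round(tz,2),round((S()["force"]-f0)[:2]@X,1),end="; ")
    if tz>1.0: break
ctrl.gripper_to(45); p=S()["eef_pos"]; ctrl.move_l(p+[0,0,80],vel=150)
go(W(-20,40,320),0.0); p,d,c=grab("wrist"); P=cloud(c,d); cv2.imwrite("pics/f2.png",p[:,:,::-1])
e,f,g=rackfit(c,d,W(0,0,0)); print("\nfin rel",(f-[O@X,O@Y]))
kk=W(0,172,0); m=(P[...,2]>56)&(P[...,2]<68)&(np.hypot(P[...,0]-kk[0],P[...,1]-kk[1])<28); r=cv2.minAreaRect(P[m][:,:2].astype(np.float32)); print(r,S()["t"])
```

```text
11.19959818196041 [-2.51436966  0.45877924  5.46054253]
0.95 0.0905276531284507
0.6 1.83 3.4; -0.1 1.16 4.1; -0.8 0.46 4.8; -1.5 -0.2 3.3; -2.2 -0.94 4.2; -2.9 -0.98 5.8; -3.6 -1.07 6.5; -4.3 -1.16 8.5; 
0.88 -0.12 8.7; 0.81 -0.1 10.1; 0.74 -0.13 8.8; 0.67 -0.08 8.9; 0.6 -0.14 10.2; 0.53 -0.09 9.5; 0.46 -0.09 9.9; 0.39 -0.11 9.6; 0.32 -0.06 9.5; 0.25 -0.08 10.0; 0.18 -0.09 10.7; 0.11 -0.09 10.4; 0.04 -0.1 10.8; -0.03 0.41 11.0; -0.1 1.39 10.5; 
fin rel [0.80098618 0.37085385]
((473.2730407714844, 346.7745056152344), (45.538326263427734, 12.975902557373047), 57.4708137512207) 116.325
```

Run:
```python
from rk import *
print(S()["force"]); ctrl.finish_job()
```

```text
[ 0.10656889  1.15681339 -0.2699873 ]
the job is handed in; nothing more can be done
```

I put hexes 1, 2 and 3 in pockets 1, 2 and 3, slid the keeper home and clamped it tight. Hex 4 was absent, so pocket 4 is empty. I handed the job in with the robot clear, at about 116 s by its clock. No verdict was reported.

- **Start:** I turned the knob anticlockwise to its stop and slid the keeper to its rear stop, measured at about 95 mm.
- **Hex 1:** it was knocked onto its side during the run. I moved it to open slab, stood it up with two 45° tilted grips, and then placed it first.
- **Hexes:** after placing, their tops measured 40.4, 43.3 and 46.2 mm. That matches each one standing on its pocket floor, within about 1.5 mm of the pocket centre.
- **Keeper:** the first tightening dragged it about 1.1 mm back. I loosened the knob partly, pushed the keeper against the front stop with about 8–10 N, and tightened again. The last picture puts the fin within 0.1 mm of its earlier home reading.
- **Knob:** it came up against the clockwise stop. The wing lies 1.39–1.40 rad from its loose position.
- **Other gear:** in the top view before the re-tightening, all of it lay where it started. That was a check by eye.

The bar mostly hides the hexes now, so I did not measure them again after closing it. No grip slack showed in the width readings.

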